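Turn up and load the tube rotator

TASK

Turn the tube rotator by the rubber rim of its handwheel, with the fingertips, until the yellow mark now hidden below is straight up; never push the cradle round. Then lay the two capped tubes from the grey rests in the cradle that has come up with the mark, the red-capped tube across the two red V supports and the blue-capped tube across the two blue ones, each centred, and leave them there with the mark still at the top. Do not drop a tube on the bench and do not disturb the other things.

Things in the scene. Friction and masses are not known exactly. Their poses are not given: they have to be found in the camera images.
- hub (a point): centre of the handwheel, on the axle, 105 mm above the bench, fixed to the stand. The axle is level, along this point's y axis; z is up. The handwheel is a black rubber-rimmed disc, 150 mm in diameter and 22 mm thick (flat faces 11 mm either side of this point along y), its upper half free to grip or stroke.
- stand: fixed stand of the rotator: grey foot 130 mm (x) by 150 mm (y) and 12 mm high, two aluminium bearing posts that reach 22 mm above the axle, at y = -40 and +85 mm. Origin on the bench under the axle; the handwheel's centre is at y = -70 mm, the cradle's at +35 mm.
- handwheel (a joint): turn of the handwheel, and of the cradle fixed to it, about the hub's y axis, rad, without end stops: 0 (or any whole turn) with the yellow mark straight up; growing as the top of the wheel moves along the hub's +x. At the start it is 2.0 to 4.28. It spins freely with slight bearing drag (0.02 N m), is balanced, and stays where it is left.
- mark (a point): the yellow mark, a band 16 mm wide across the tread of the handwheel, on its rim 75 mm from the axle; its z axis points outward from the axle
- cradle: tube cradle on the axle, fixed to the handwheel: two white plates 100 mm long, 6 mm thick, 50 mm apart (centres) along the axle, open between for fingers. At the mark's side each bears a red and a blue V support; at the opposite edge the same in grey, not to be used. Origin on the axle midway between the plates; y along the axle, z towards the mark's side. Sweeps a 78 mm radius.
- seat_red (a point): where the middle of the red-capped tube belongs, on the axis of a barrel lying in the two red V supports: 58 mm from the axle towards the mark's side and 34 mm to the cradle's -x side, midway between the plates; y along the tube. The supports open towards z (up, once the mark is up); their edges are about level with the tube's axis.
- seat_blue (a point): the same for the blue-capped tube, 34 mm to the +x side, in the two blue V supports
- mid_red (a point): 15 ml plastic tube, red screw cap, lying level in a small grey rest: 119 mm long, barrel 16 mm thick, pointed over the last 20 mm at one end, cap 21 mm thick and 14 mm long at the other, about 18 g. This point is on its axis, half-way along; z runs along the tube towards the cap. Grip here, across the barrel.
- mid_blue (a point): 15 ml plastic tube, blue screw cap, lying level in a small grey rest: 119 mm long, barrel 16 mm thick, pointed over the last 20 mm at one end, cap 21 mm thick and 14 mm long at the other, about 18 g. This point is on its axis, half-way along; z runs along the tube towards the cap. Grip here, across the barrel.
- rest_red: small grey fixed rest: a 34 x 76 x 5 mm foot with two V supports, 10 mm thick, 31 mm either side of its middle, that hold the tube with its axis 32 mm above the bench; the 50 mm between the supports are open for the fingers, down to the foot. Origin under its middle; y along the tube.
- rest_blue: small grey fixed rest: a 34 x 76 x 5 mm foot with two V supports, 10 mm thick, 31 mm either side of its middle, that hold the tube with its axis 32 mm above the bench; the 50 mm between the supports are open for the fingers, down to the foot. Origin under its middle; y along the tube.
- bottle_red: bystander: bottle with red cap, 56 mm thick, 105 mm tall, origin under its centre, z up
- bottle_blue: bystander: bottle with blue cap, 56 mm thick, 100 mm tall, origin under its centre, z up
- bottle_small: bystander: small bottle with black cap, 40 mm thick, 78 mm tall, origin under its centre, z up
- beaker_empty: bystander: clear beaker, 73 mm thick, 92 mm tall, origin under its centre, z up
- tape: bystander: orange tape roll, 53 mm across, 18 mm high, origin under its centre
- slides: bystander: blue slide box, 32 x 84 x 35 mm, origin under its centre
- boat: bystander: white weighing boat, 66 x 78 x 20 mm, origin under its centre
- bench_timer: bystander: white timer, 62 x 66 x 21 mm, origin under its centre

How it is judged:
On the way, in this order (a step that is already met when the one before it is completed fails the run):
1. the handwheel rests with its yellow mark straight up (angle between mark's own z axis and vertical below 0.15 rad and velocity of joint handwheel between -0.15 and 0.15 rad/s), for 0.2 s.
2. both tubes lie in the V supports of their own colour (x of mid_red in the frame of seat_red between -0.008 and 0.008 m and y of mid_red in the frame of seat_red between -0.025 and 0.025 m and z of mid_red in the frame of seat_red between -0.008 and 0.008 m and angle between the z axis of mid_red and the y axis of seat_red, either way round below 0.15 rad and x of mid_blue in the frame of seat_blue between -0.008 and 0.008 m and y of mid_blue in the frame of seat_blue between -0.025 and 0.025 m and z of mid_blue in the frame of seat_blue between -0.008 and 0.008 m and angle between the z axis of mid_blue and the y axis of seat_blue, either way round below 0.15 rad), for 0.2 s.
At the end, for the whole second after the job is handed in: The yellow mark is straight up (within 0.15 rad) and the wheel at rest; the red-capped tube lies in the red V supports and the blue-capped one in the blue (middle within 8 mm across and in height and 25 mm along, direction within 0.15 rad), either way round (all of step 1 and all of step 2 and linear speed of cradle below 0.05 m/s); the robot touches nothing.
It fails at once if the robot pushes on the cradle (over 3 N) while the mark is not near the top (angle between mark's own z axis and vertical above 0.3 rad and contact force between any of the fingers, the arm and cradle above 3 N).
It fails at once if a tube falls on the bench (height (world z) of any of mid_red, mid_blue below 0.018 m).
It fails at once if another thing is shifted by more than 3 cm (distance of any of bottle_red, bottle_blue, bottle_small, beaker_empty, tape, slides, boat, bench_timer from where it was at the start of the episode above 0.03 m).
It fails at once if a bottle or the beaker is tipped over (angle between any of bottle_red, bottle_blue, bottle_small, beaker_empty's own z axis and vertical above 0.5 rad).
It also fails if it takes over 72 s, if anything falls off the work surface, if the arm or the gripper's body presses on something with over 40 N, if the wrist force passes 120 N, or if a joint passes its speed limit or range.

ROBOT

A 6-joint arm with a two-finger parallel gripper is mounted at the origin on the work surface; the furniture and walls round the work are solid. World frame = base frame: x ahead of the robot, y to its left, z up, the work surface at z = 0. Lengths are in m, angles in rad, forces in N, time in s.
With the tool pointing down it reaches from about 0.3 to 0.775 m from the base axis. Payload 14.6 kg.
Tool frame: the origin (TCP) lies at the very end of the fingers, on their centre line; the grasp point (between the pads) lies manip.hold_point_z behind it (manip.hold_point_z is the distance from the TCP to the grasp point, in m); z points along the fingers, y is the line along which they close (so a half turn about z gives the same grasp; the last joint's range is limited). The gripper opens to 85 mm and grips with 20 to 120 N. Pads are 22 mm wide; open, the fingers measure 114 mm over their backs; the gripper's body (76 mm by 85 mm) begins 54 mm behind the grasp point. The pads swing forward as they close: fully open they stand 13 mm farther back than shut.
Start: joints at [-0.067, 0.3, 1.521, -0, 1.321, -0.067], TCP at [0.55, -0, 0.231] pointing down, gripper open.
Joint ranges: [-3.03, 3.03], [-0.79, 2.21], [0.23, 2.52], [-1.04, 4.18], [0, 3.07], [-2.55, 2.55]. Speed limits (rad/s): [2.22, 2.22, 2.57, 3.14, 3.14, 3.14].

INTERFACE

Orientations are given as a 3x3 rotation matrix whose columns are the frame's x, y, z axes.
In Python, from rig import manip gives the robot as it stands.
- The arm moves only by the shell command python3 -m jog 'ROWS' [FORCE]. ROWS is JSON, a list of rows, each a list of 7 numbers: the opening, from 0 (shut) to 1 (fully open), then the shift along the tool's x, y, z in mm, then the turn, a rotation vector about the tool's x, y, z in degrees. In form: [[hand, tx, ty, tz, wx, wy, wz], ...]. A call has 1 to 12 rows; each row is the pose to reach, as a shift and turn from the pose commanded when the call began, along the tool's axes at that moment; what a row does not reach only later rows make up. A row lasts 1/10 s, in which the tool goes at most 50 mm and 8.59 degrees, less where a joint would pass 70% of its speed; a pose out of reach is approached as far as the arm can. A call with a gripper value outside its range is refused whole. The fingers move at their own pace and stop on an object; FORCE is the grip in N (left out, the last holds). Time passes only in rows, so rows that repeat a pose let the fingers close. It gives the time, the measured TCP pose, the force, the opening and the grip force at its end, in the units of the state.
- manip.state(): the state, without advancing time (a new reading comes with each control period).
- manip.capture(name): name is "scene" or "top" or "wrist"; returns (picture, depth): 384x512x3 uint8, blue, green, red; 384x512 float32, m along the optical axis (not along the pixel's ray), 0 where there is no reading.
- manip.calibration(name): a dict with "fx", "fy", "cx", "cy" (pixels), "k1" (the pictures are not rectified: a ray, as slopes to the right and down, at radius r is drawn at 1 + k1 r^2 times it, then the intrinsics apply), "cam_to_world" (4x4, takes a point from camera to world coordinates); the wrist camera has in their place "mount" (4x4, takes a point from camera to tool coordinates, whose origin is the TCP and whose axes are the flange's). Camera axes: x right, y down, z forward; pixel columns grow to the right and rows downward; lengths in m; the calibration is good to about 2 mm. A picture is of the moment at which its call begins: read the wrist's pose just before it. calibration takes no time and is no camera call.
- manip.close_job(): hands the job in; it is judged then, once.
Trained networks look in the newest picture that a camera, given by its name, has taken for a name from the list of things; names that differ only in an ending like _2 or _b are one class to them, and where a whole thing is asked for, a point or a joint stands for the part that bears it (a point fixed in the world has none). Each returns a list of dicts, best first, with "confidence" (0 to 1); they miss things now and then, are a little off and sometimes report something else, mostly with a low value. They report only what shows in the picture. A call takes as long as a camera call.
- manip.search_frame(name, camera): "uv" ([column, row] in pixels, amid what is visible of it).
- manip.pinpoint(name, camera): "uv" ([column, row] in pixels: a listed point, or the origin of a listed thing).
The state is a dict: "clock": time; "qpos": joint angles; "joint_velocities": joint speeds; "tau": joint torques, N m; "ee_pos": TCP position; "tool_rot": TCP orientation; "ft_force": force on the tool from outside, world axes, zero at the start; "moment": the same for the moment, N m; "finger_gap": finger opening in m; "grip_force": force on a finger pad.
Only numpy, scipy, OpenCV 4.12 (cv2) and the standard library are available. Lean on these libraries where they do the work, as an engineer would, in place of code of your own. Each camera call takes 0.05 s, during which the arm holds its last target. There are 200 camera calls.

## Working session

There is one attempt and no reset: what is moved stays moved. The work goes in short steps, Python scripts to look and compute and a shell command to move; the robot and the scene stay as the last step left them, time stands still between calls to the robot, and variables do not carry over. Pictures are saved under pics/ and viewed, at most 10 in all, crops included, and the job is handed in when it is done.

```bash
ls; mkdir -p pics
cat > h.py <<'E'
import numpy as np, cv2
from rig import manip
def ray(cam,uv,T=None):
    c=manip.calibration(cam)
    x=np.array([(uv[0]-c["cx"])/c["fx"],(uv[1]-c["cy"])/c["fy"]]); s=x.copy()
    for _ in range(20): s=x/(1+c["k1"]*(s@s))
    return np.array([s[0],s[1],1.0])
def camT(cam,st=None):
    c=manip.calibration(cam)
    if cam!="wrist": return np.array(c["cam_to_world"])
    st=st or manip.state(); T=np.eye(4); T[:3,:3]=st["tool_rot"]; T[:3,3]=st["ee_pos"]
    return T@np.array(c["mount"])
def at_depth(cam,uv,d,T=None):
    T=camT(cam) if T is None else T
    return (T@np.append(ray(cam,uv)*d,1))[:3]
def at_z(cam,uv,z,T=None):
    T=camT(cam) if T is None else T
    r=T[:3,:3]@ray(cam,uv); o=T[:3,3]
    return o+r*(z-o[2])/r[2]
E
python3 - <<'E'
from h import *
np.set_printoptions(precision=3,suppress=True)
print(manip.hold_point_z, manip.state())
for c in ("scene","top"):
    p,d=manip.capture(c); cv2.imwrite(f"pics/{c}0.png",p); np.save(f"pics/{c}0.npy",d)
    print(c,camT(c)[:3])
    for n in ["hub","stand","mark","cradle","seat_red","seat_blue","mid_red","mid_blue","rest_red","rest_blue"]:
        for r in manip.pinpoint(n,c)[:2]:
            u=r["uv"]; i,j=int(round(u[1])),int(round(u[0])); dd=d[min(max(i,0),383),min(max(j,0),511)]
            z={"hub":.105,"stand":0,"mid_red":.032,"mid_blue":.032,"rest_red":0,"rest_blue":0}.get(n)
            print(n,np.round(u,1),round(r["confidence"],2), at_depth(c,u,dd), at_z(c,u,z) if z is not None else "")
E
```

```text
pics
0.0187 {'clock': 0.0, 'qpos': array([-0.067,  0.3  ,  1.522,  0.   ,  1.321, -0.067]), 'joint_velocities': array([ 0.   ,  0.001, -0.001,  0.001, -0.001, -0.001]), 'tau': array([  0.002, -54.349, -36.178,   0.   ,   0.004,  -0.   ]), 'ee_pos': array([ 0.55 , -0.   ,  0.231]), 'tool_rot': array([[ 0.   ,  1.   , -0.001],
       [ 1.   , -0.   ,  0.   ],
       [ 0.   , -0.001, -1.   ]]), 'ft_force': array([-0.077, -0.26 ,  1.826]), 'moment': array([0.032, 0.004, 0.033]), 'grip_force': 0.0, 'finger_gap': 0.0849839334715758}
scene [[ 0.529 -0.411  0.742 -0.385]
 [-0.848 -0.253  0.465 -0.52 ]
 [-0.004 -0.876 -0.482  0.751]]
hub [242.5 191.6] 0.78 [0.583 0.135 0.117] [0.602 0.148 0.105]
stand [220.6 215.9] 0.83 [0.572 0.214 0.012] [0.587 0.225 0.   ]
mark [233.5 213.8] 0.64 [0.541 0.141 0.059] 
mark [306.1 269.4] 0.54 [ 0.485 -0.133  0.   ] 
cradle [214.9 183.7] 0.87 [0.57  0.228 0.125] 
seat_red [307.5 270.5] 0.37 [ 0.48  -0.139  0.003] 
seat_blue [198.3 199.3] 0.59 [0.574 0.303 0.045] 
seat_blue [243.1 191.5] 0.35 [0.589 0.137 0.115] 
mid_red [306.4 265.3] 0.48 [ 0.499 -0.127  0.00
[... 457 characters left out ...]
6 0.227 0.   ]
stand [179.6 163.6] 0.16 [0.674 0.358 0.025] [0.68  0.364 0.   ]
mark [233.7 198.2] 0.92 [0.537 0.155 0.148] 
cradle [204.8 183.5] 0.57 [0.589 0.253 0.113] 
seat_red [211. 186.] 0.67 [0.577 0.229 0.134] 
seat_blue [207.6 202.2] 0.7 [0.541 0.257 0.011] 
mid_red [318.1 221.2] 0.48 [ 0.439 -0.049  0.525] [ 0.479 -0.123  0.032]
mid_blue [325.4 177. ] 0.58 [ 0.63  -0.148  0.04 ] [ 0.632 -0.149  0.032]
mid_blue [212.  187.1] 0.43 [0.577 0.229 0.114] [0.591 0.24  0.032]
rest_red [322.8 219.7] 0.51 [ 0.484 -0.137  0.042] [ 0.487 -0.144  0.   ]
rest_blue [327.6 177.8] 0.66 [ 0.627 -0.155  0.044] [ 0.635 -0.163  0.   ]
rest_blue [205.3 183.6] 0.42 [0.588 0.251 0.113] [0.609 0.269 0.   ]
```

```bash
python3 -c "
import cv2
a=cv2.imread('pics/scene0.png')[120:310,130:400];b=cv2.imread('pics/top0.png')[110:270,130:400]
cv2.imwrite('pics/v1.png',cv2.resize(a,None,fx=2.9,fy=2.9,interpolation=2));cv2.imwrite('pics/v2.png',cv2.resize(b,None,fx=2.9,fy=2.9,interpolation=2))"
```

```text
(no output)
```

View pics/v1.png

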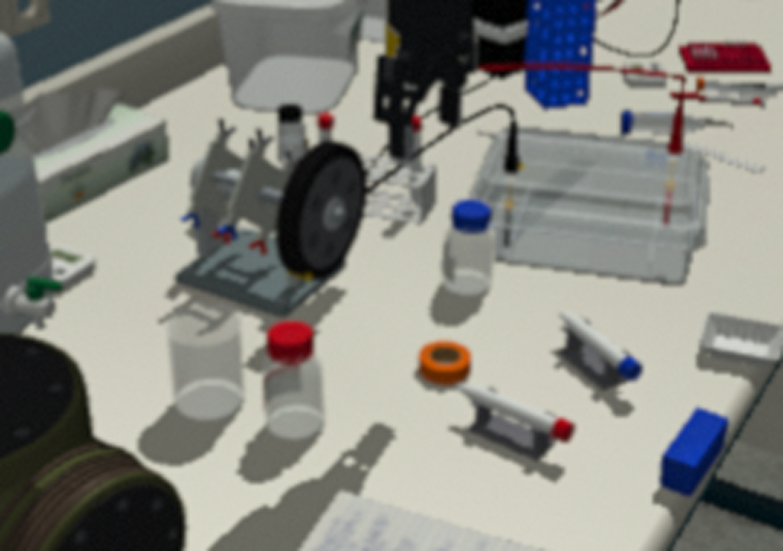

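View pics/v2.png

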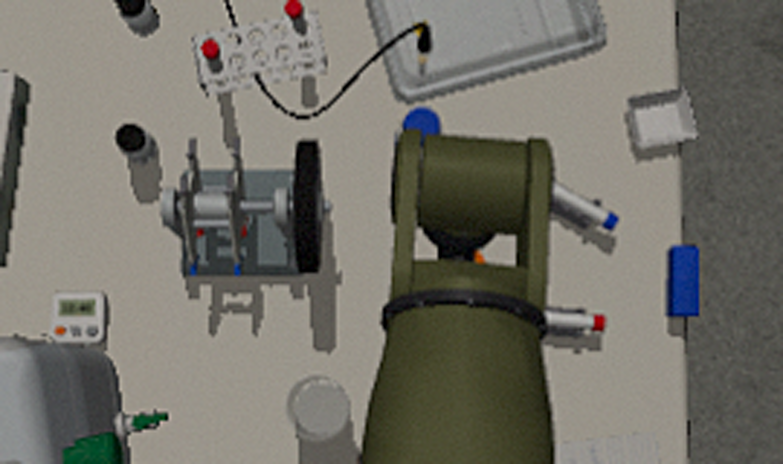

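Scene view: the mark shows at about px (235,215), at the wheel's bottom; blue supports low on the robot's side, red below. The tubes lie at about (.48,-.13) and (.63,-.15). I'll compute the mark angle, then look with the wrist camera.

Run:
```python
from h import *
np.set_printoptions(precision=3,suppress=True)
print(np.array(manip.calibration("wrist")["mount"]), {k:v for k,v in manip.calibration("wrist").items() if k!="mount"})
# yellow
for cam in("scene",):
    p=cv2.imread("pics/scene0.png"); h=cv2.cvtColor(p,cv2.COLOR_BGR2HSV)
    m=(h[...,0]>18)&(h[...,0]<34)&(h[...,1]>110); m[:,:222]=0;m[:,250:]=0; m[:200]=0;m[230:]=0
    v,u=np.nonzero(m); print(len(u),u.mean(),v.mean())
    T=camT(cam); r=T[:3,:3]@ray(cam,(u.mean(),v.mean())); 
    for y in (.14,.15,.16): 
        q=T[:3,3]+r*(y-T[1,3])/r[1]; w=q-[.603,.15,.105]; print(q,np.hypot(w[0],w[2]),np.arctan2(w[0],w[2])%(2*np.pi))
# red/blue supports, from depth
for cam in("scene","top"):
    p=cv2.imread(f"pics/{cam}0.png"); h=cv2.cvtColor(p,cv2.COLOR_BGR2HSV); d=np.load(f"pics/{cam}0.npy"); T=camT(cam)
    for nm,m in(("red",((h[...,0]<6)|(h[...,0]>174))&(h[...,1]>120)),("blue",(abs(h[...,0].astype(int)-112)<10)&(h[...,1]>120))):
        n,L,s,c=cv2.connectedComponentsWithStats(m.astype(np.uint8))
        for i in range(1,n):
            if s[i,4]>=4:
                q=np.median([at_depth(cam,(x,y),d[y,x],T) for y,x in zip(*np.nonzero(L==i))],0)
                if .4<q[0]<.7 and -.25<q[1]<.4: print(cam,nm,c[i],s[i,4],q)
```

```text
[[-0.001 -0.947 -0.322  0.083]
 [ 1.    -0.    -0.001  0.   ]
 [ 0.001 -0.322  0.947 -0.142]
 [ 0.     0.     0.     1.   ]] {'fx': 317.23372458690125, 'fy': 317.23372458690125, 'cx': 251.37990455806204, 'cy': 186.24396600357562, 'k1': -0.005256301382287806}
24 234.08333333333334 214.04166666666666
[0.543 0.14  0.057] 0.07688577308635891 4.044354731243617
[0.557 0.15  0.047] 0.0743207868927674 3.814294403846243
[0.571 0.16  0.036] 0.07583608935805934 3.580991067653305
scene red [207.5 201.5] 4 [0.602 0.289 0.028]
scene red [219. 204.] 9 [0.586 0.228 0.046]
scene red [323.158 267.684] 38 [ 0.472 -0.185  0.037]
scene blue [292.175 193.886] 114 [0.685 0.02  0.095]
scene blue [208.111 198.889] 9 [0.533 0.229 0.09 ]
scene blue [346.256 246.436] 39 [ 0.593 -0.199  0.036]Traceback (most recent call last):
  File "<stdin>", line 19, in <module>
  File "h.py", line 15, in at_depth
    return (T@np.append(ray(cam,uv)*d,1))[:3]
                        ~~~^^^^^^^^
  File "h.py", line 4, in ray
    c=manip.calibration(cam)
ValueError: time passes only in moves, steps and waits
```

```bash
python3 -m jog '[[1,30,-10,-40,0,0,0],[1,50,-40,-80,0,0,0],[1,60,-60,-100,0,0,0],[1,60,-60,-100,0,0,0],[1,60,-60,-100,0,0,0]]'
python3 - <<'E'
from h import *
np.set_printoptions(precision=3,suppress=True)
st=manip.state();print(st["ee_pos"]);T=camT("wrist",st)
p,d=manip.capture("wrist"); cv2.imwrite("pics/w1.png",p); np.save("pics/w1.npy",d); np.save("pics/w1T.npy",T)
for n in ["hub","stand","mark","cradle","mid_red","mid_blue"]:
    for r in manip.pinpoint(n,"wrist")[:2]: print(n,r, at_z("wrist",r["uv"],{"hub":.105,"stand":0,"cradle":.105,"mark":.05}.get(n,.032),T))
E
```

```text
clock: 1.6
ee_pos: [0.49, 0.0601, 0.3315]
tool_rot: [[-0.001, 1.0, 0.001], [1.0, 0.001, -0.0], [-0.0, 0.001, -1.0]]
ft_force: [0.5, 0.0, -1.1]
finger_gap: 0.0857
grip_force: 0.0
[0.49  0.06  0.331]
hub {'uv': [351.3, 71.6], 'confidence': 0.6} [0.599 0.15  0.105]
stand {'uv': [331.4, 14.5], 'confidence': 0.62} [ 0.597  0.223 -0.   ]
stand {'uv': [331.3, 259.5], 'confidence': 0.53} [ 0.627 -0.151  0.   ]
mark {'uv': [331.6, 259.7], 'confidence': 0.22} [ 0.613 -0.12   0.05 ]
mid_red {'uv': [246.2, 257.5], 'confidence': 0.73} [ 0.482 -0.127  0.032]
mid_blue {'uv': [336.9, 273.6], 'confidence': 0.76} [ 0.629 -0.157  0.032]
```

View pics/w1.png

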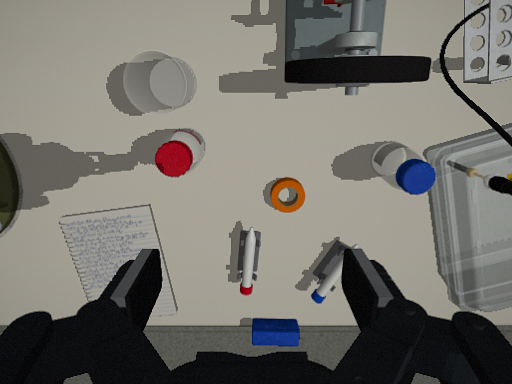

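The wrist view shows the wheel at px (285–430, 55–82), nearly aligned with the world axes, the red tube at (248,260) and the blue tube tilted at (330,270). Next I fit the wheel plane and the tube axes.

```bash
cat >> h.py <<'E'
def cloud(cam,d,T):
    c=manip.calibration(cam); v,u=np.mgrid[0:384,0:512]
    x=np.stack([(u-c["cx"])/c["fx"],(v-c["cy"])/c["fy"]],-1); r2=(x**2).sum(-1,keepdims=True)
    x=x/(1+c["k1"]*r2); P=np.concatenate([x*d[...,None],d[...,None]],-1)
    W=P@T[:3,:3].T+T[:3,3]; W[d==0]=np.nan; return W
E
python3 - <<'E'
from h import *
np.set_printoptions(precision=4,suppress=True)
p=cv2.imread("pics/w1.png");d=np.load("pics/w1.npy");T=np.load("pics/w1T.npy");W=cloud("wrist",d,T)
dark=p.max(-1)<60
m=dark&(W[...,2]>.09)&(W[...,0]>.5)&(W[...,0]<.7)&(W[...,1]>.1)&(W[...,1]<.2)
Q=W[m];print(len(Q),Q.min(0),Q.max(0))
rim=Q[np.abs(np.hypot(Q[:,0]-.6,Q[:,2]-.105)-.075)<.006]; 
f=np.polyfit(rim[:,0],rim[:,1],1);print("tread fit",f,np.arctan(f[0]),len(rim),rim.mean(0),rim[:,1].min(),rim[:,1].max())
# circle fit of tread
from scipy.optimize import least_squares
s=least_squares(lambda a:np.hypot(rim[:,0]-a[0],rim[:,2]-a[1])-.075,[.6,.105],loss="soft_l1",f_scale=.002);print("hub xz",s.x)
for nm,(x0,y0) in dict(red=(.482,-.13),blue=(.628,-.157)).items():
    m=(W[...,2]>.026)&(W[...,2]<.055)&(np.hypot(W[...,0]-x0,W[...,1]-y0)<.075)
    Q=W[m][:,:2].astype(np.float32); (vx,vy,cx,cy)=cv2.fitLine(Q,cv2.DIST_HUBER,0,.01,.01).ravel()
    t=(Q-[cx,cy])@[vx,vy]; mid=np.array([cx,cy])+(np.percentile(t,.5)+np.percentile(t,99.5))/2*np.array([vx,vy])
    print(nm,len(Q),mid,[vx,vy],np.degrees(np.arctan2(vy,vx)),np.ptp(t),np.median(W[m][:,2]),W[m][:,2].max())
E
```

```text
3911 [0.5261 0.1273 0.0912] [0.664  0.1995 0.1809]
tread fit [0.0155 0.1415] 0.015532415449354834 3642 [0.5859 0.1506 0.1662] 0.13900026542519048 0.16213231083391877
hub xz [0.6012 0.1038]
red 796 [ 0.4851 -0.1325] [np.float32(0.08574715), np.float32(0.9963169)] 85.081 0.11804615 0.037994066086281836 0.04305200657967306
blue 606 [ 0.6224 -0.1533] [np.float32(0.48596022), np.float32(0.87398094)] 60.924595 0.11874287 0.03750846225436888 0.04315307807363267
```

```bash
python3 -m jog '[[0.7,8,0,0,0,0,8],[0.7,16,0,0,0,0,16],[0.7,24,0,0,0,0,24],[0.7,32,0,0,0,0,32],[0.7,40,0,0,0,0,40],[0.7,48,0,0,0,0,48],[0.7,56,0,0,0,0,56],[0.7,64,0,0,0,0,64],[0.7,74,0,0,0,0,72],[0.7,84,0,0,0,0,80],[0.7,90,0,0,0,0,88],[0.7,90,0,0,0,0,89]]' && python3 -m jog '[[0.7,0,0,10,0,8,0],[0.7,0,0,20,0,16,0],[0.7,0,0,40,0,24,0],[0.7,0,0,60,0,32,0],[0.7,0,0,80,0,40,0],[0.7,0,0,100,0,48,0],[0.7,0,0,120,0,56,0],[0.7,0,0,145,0,60,0],[0.7,0,0,162,0,60,0],[0.7,0,0,162,0,60,0],[0.7,0,0,162,0,60,0]]'
cat >> h.py <<'E'
from scipy.spatial.transform import Rotation as Rn
def rel(pos,R):
    st=manip.state(); R0=np.array(st["tool_rot"])
    return np.round((R0.T@(np.array(pos)-st["ee_pos"]))*1000,1), np.round(Rn.from_matrix(R0.T@R).as_rotvec(degrees=True),1)
def wheel_pose(phi,r,hub=(.601,.1505,.105),yaw=.016):
    y=np.array([-np.sin(yaw),np.cos(yaw),0]);x=np.array([np.cos(yaw),np.sin(yaw),0]);z=np.array([0,0,1.])
    o=np.sin(phi)*x+np.cos(phi)*z
    R=np.stack([np.cross(-y,-o),-y,-o],1); return np.array(hub)+r*o,R
E
python3 - <<'E'
from h import *
print(manip.state()["qpos"]); print(rel(*wheel_pose(-np.pi/3,.047)))
st=manip.state();T=camT("wrist",st);p,d=manip.capture("wrist");cv2.imwrite("pics/w2.png",p);W=cloud("wrist",d,T)
dark=p.max(-1)<60
w=W-np.array([.601,.1505,.105]); m=dark&(abs(np.hypot(w[...,0],w[...,2])-.075)<.005)&(abs(w[...,1])<.03)
Q=W[m]; print(len(Q),np.percentile(Q,[1,50,99],axis=0)); f=np.polyfit(Q[:,2],Q[:,1],1);print(f)
E
```

```text
clock: 3.15
ee_pos: [0.4901, 0.1504, 0.3309]
tool_rot: [[1.0, 0.015, -0.001], [0.015, -1.0, -0.0], [-0.001, 0.0, -1.0]]
ft_force: [0.1, 0.5, -1.2]
finger_gap: 0.06
grip_force: 0.0
clock: 4.25
ee_pos: [0.4854, 0.0948, 0.243]
tool_rot: [[0.55, 0.057, 0.834], [0.015, -0.998, 0.058], [0.835, -0.019, -0.549]]
ft_force: [0.4, 0.1, -0.1]
finger_gap: 0.0599
grip_force: 0.0
[ 0.15359142 -0.17859734  2.27829279 -0.91374798  0.08892181  2.55201215]
(array([-53.7, -48.5, 128.6]), array([-2.6,  3.4,  0.3]))
3217 [[0.52614148 0.13880003 0.08481052]
 [0.56195896 0.14825607 0.16672109]
 [0.64118438 0.1603874  0.17924336]]
[0.06668494 0.13803783]
```

View pics/w2.png

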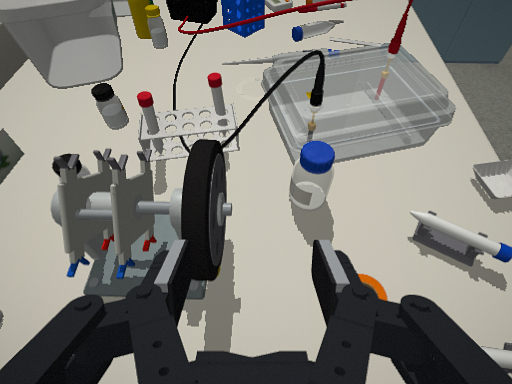

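The wrist view from the robot's side shows the wheel edge-on at (205,210) and the cradle's coloured supports low on the left. Joint 6 ran into its limit, so I flip the tool half a turn and use gentler forward tilts.

```bash
python3 -m jog '[[0.7,0,0,-10,0,0,-8],[0.7,0,0,-20,0,0,-16],[0.7,0,0,-20,0,0,-24],[0.7,0,0,-20,0,0,-32],[0.7,0,0,-20,0,0,-40],[0.7,0,0,-20,0,0,-48],[0.7,0,0,-20,0,0,-56],[0.7,0,0,-20,0,0,-64],[0.7,0,0,-20,0,0,-72],[0.7,0,0,-20,0,0,-80],[0.7,0,0,-20,0,0,-88],[0.7,0,0,-20,0,0,-94]]'
cat >> h.py <<'E'
def wf(phi,r,**k):
    p,R=wheel_pose(phi,r,**k); return p,R@np.diag([-1,-1,1])
E
python3 - <<'E'
from h import *
print(manip.state()["qpos"])
for f in(-30,-45): print(f,rel(*wf(np.radians(f),.13)))
E
```

```text
clock: 5.5
ee_pos: [0.4685, 0.0947, 0.2535]
tool_rot: [[-0.1, 0.545, 0.833], [0.994, 0.091, 0.06], [-0.043, 0.834, -0.55]]
ft_force: [-0.1, -0.4, -0.1]
finger_gap: 0.0596
grip_force: 0.0
[ 0.16051904 -0.24515154  2.3001499  -0.63431564  0.12448715  0.627882  ]
-30 (array([49.2, 11.8, 79.2]), array([ 21.8,  19.4, -83. ]))
-45 (array([ 52.4, -20.1,  68.2]), array([ 10.8,   7.3, -84.7]))
```

```bash
python3 -m jog '[[0.7,5,1,8,2,2,-8],[0.7,9,2,15,4,3.7,-16],[0.7,13,3,22,6,5.5,-24],[0.7,18,4,29,8,7.3,-32],[0.7,22,5,36,10,9,-39],[0.7,27,6,43,12,11,-47],[0.7,31,7,50,14,12.8,-55],[0.7,36,8,57,16,14.6,-63],[0.7,40,10,65,18,16,-70],[0.7,45,11,73,20,18,-77],[0.7,49,12,79,21.8,19.4,-83],[0.7,49,12,79,21.8,19.4,-83]]'
python3 - <<'E'
from h import *
print(manip.state()["qpos"])
for f in(-30,-45): print(f,rel(*wf(np.radians(f),.13)),rel(*wf(np.radians(f),.047)))
E
```

```text
clock: 6.7
ee_pos: [0.5363, 0.1498, 0.2176]
tool_rot: [[-0.867, -0.018, 0.498], [-0.015, 1.0, 0.01], [-0.498, 0.001, -0.867]]
ft_force: [-1.1, -0.5, -0.2]
finger_gap: 0.06
grip_force: 0.0
[ 0.25853579  0.10098578  1.87352065 -0.19177993  0.66670832 -1.20959202]
-30 (array([ 0.2, -0.4, -0.1]), array([ 0.1, -0.1,  0.1])) (array([ 0.1, -0.5, 82.9]), array([ 0.1, -0.1,  0.1]))
-45 (array([33.9, -0.3,  4.4]), array([  0.1, -15.1,   0.1])) (array([12.2, -0.5, 84.5]), array([  0.1, -15.1,   0.1]))
```

```bash
python3 -m jog '[[0.7,17,0,2,0,-7.5,0],[0.7,34,0,4,0,-15,0],[0.7,26,0,34,0,-15,0],[0.7,19,0,60,0,-15,0],[0.7,12,0,84,0,-15,0],[0.7,12,0,84,0,-15,0],[0,12,0,84,0,-15,0],[0,12,0,84,0,-15,0],[0,12,0,84,0,-15,0],[0,12,0,84,0,-15,0],[0,12,0,84,0,-15,0],[0,12,0,84,0,-15,0]]' 35
python3 -c "
from h import *
print(manip.state()['qpos'],manip.state()['moment'])
print(rel(*wf(np.radians(-45),.047)))
for a in range(6,73,6): print(a,-47*np.sin(np.radians(a)),47*(1-np.cos(np.radians(a))))"
```

```text
clock: 7.9
ee_pos: [0.5677, 0.1506, 0.1417]
tool_rot: [[-0.706, -0.017, 0.708], [-0.007, 1.0, 0.016], [-0.708, 0.006, -0.706]]
ft_force: [-4.2, 10.7, 2.6]
finger_gap: 0.0213
grip_force: 39.1
[ 0.26894968  0.24304714  2.02392878 -1.04040419  0.2016858  -0.35518653] [0.776555   0.6246408  1.03675586]
(array([ 2.5, -0.6,  2.5]), array([ 0.3,  0.1, -0.2]))
6 -4.912837773579713 0.2574709176911554
12 -9.77184946843469 1.0270627655111326
18 -14.523798735622528 2.300343734127784
24 -19.116622224562608 4.06336349079776
30 -23.499999999999996 6.29680602213138
36 -27.625906857746237 8.976201264377469
42 -31.449138498866336 12.07219320256247
48 -34.927806797437526 15.550861501133664
54 -38.02379873562253 19.374093142253763
60 -40.703193977868615 23.499999999999996
66 -42.93663650920224 27.883377775437392
72 -44.699656265872214 32.47620126437747
```

```bash
python3 -m jog '[[0,-5,0,0.3,0,6,0],[0,-10,0,1,0,12,0],[0,-14.5,0,2.3,0,18,0],[0,-19,0,4,0,24,0],[0,-23.5,0,6.3,0,30,0],[0,-27.6,0,9,0,36,0],[0,-31.4,0,12,0,42,0],[0,-35,0,15.5,0,48,0],[0,-38,0,19.4,0,54,0],[0,-40.7,0,23.5,0,60,0],[0,-43,0,27.9,0,66,0],[0,-44.7,0,32.5,0,72,0]]'
cat > mk.py <<'E'
from h import *
np.set_printoptions(precision=3,suppress=True)
print(manip.state()["qpos"])
import sys
hub=np.array([.601,.1505,.105])
for cam in sys.argv[1:]:
    T=camT(cam);p,d=manip.capture(cam);W=cloud(cam,d,T)
    cv2.imwrite(f"pics/{cam}_{manip.state()['clock']:.2f}.png",p)
    h=cv2.cvtColor(p,cv2.COLOR_BGR2HSV);w=W-hub
    rr=np.hypot(w[...,0],w[...,2])
    base=(abs(rr-.075)<.012)&(abs(w[...,1])<.025)
    for nm,m in(("mark",base&(h[...,0]>18)&(h[...,0]<36)&(h[...,1]>100)),
      ("red",((h[...,0]<8)|(h[...,0]>172))&(h[...,1]>110)&(rr<.085)&(abs(w[...,1]-.105)<.05)),
      ("blue",(abs(h[...,0].astype(int)-112)<12)&(h[...,1]>110)&(rr<.085)&(abs(w[...,1]-.105)<.05))):
        if m.sum()>3:
            q=np.median(w[m],0); a=np.degrees(np.arctan2(q[0],q[2])); a-={"mark":0,"red":-30.4,"blue":30.4}[nm]
            print(cam,nm,m.sum(),q+hub,"theta deg",a)
E
python3 mk.py scene top wrist
```

```text
clock: 9.1
ee_pos: [0.6232, 0.1516, 0.1508]
tool_rot: [[-0.891, -0.015, -0.454], [-0.018, 1.0, 0.001], [0.454, 0.009, -0.891]]
ft_force: [5.9, 13.6, 2.8]
finger_gap: 0.0218
grip_force: 41.9
[ 0.154  0.852  0.925  0.073  1.831 -1.432]
scene mark 62 [0.529 0.145 0.128] theta deg -72.17938248956331
scene red 26 [0.535 0.232 0.084] theta deg -77.07308487620602
scene blue 14 [0.559 0.232 0.147] theta deg -75.56621640469723
top red 11 [0.535 0.28  0.089] theta deg -73.13211758375138
top blue 24 [0.562 0.28  0.15 ] theta deg -71.05185366623563
wrist mark 136 [0.535 0.149 0.139] theta deg -63.07380189812489
wrist red 544 [0.54  0.232 0.1  ] theta deg -64.5926114168183
wrist blue 1229 [0.564 0.232 0.151] theta deg -69.23361955372133
```

θ ≈ -70°. Release, back off and return round for a second stroke.

```bash
python3 -m jog '[[0.7,0,0,0,0,0,0],[0.7,0,0,0,0,0,0],[0.7,0,0,0,0,0,0],[0.7,0,0,-28,0,0,0],[0.7,0,0,-56,0,0,0],[0.7,0,0,-83,0,0,0],[0.7,0,0,-83,0,0,0]]' && python3 -m jog '[[0.7,18,0,1,0,-8,0],[0.7,36,0,5,0,-16,0],[0.7,53,0,11,0,-24,0],[0.7,69,0,20,0,-32,0],[0.7,84,0,30,0,-40,0],[0.7,97,0,43,0,-48,0],[0.7,108,0,57,0,-56,0],[0.7,117,0,73,0,-64,0],[0.7,123.5,0,90,0,-72,0],[0.7,123.5,0,90,0,-72,0],[0.7,123.5,0,90,0,-72,0]]'
python3 mk.py wrist
python3 -c "
from h import *
for a in (-45,-40): print(rel(*wf(np.radians(a),.13)),rel(*wf(np.radians(a),.047)))"
```

```text
clock: 9.95
ee_pos: [0.6615, 0.1494, 0.2262]
tool_rot: [[-0.893, -0.012, -0.45], [-0.014, 1.0, -0.0], [0.45, 0.006, -0.893]]
ft_force: [-0.8, 1.0, 0.9]
finger_gap: 0.06
grip_force: 0.0
clock: 11.05
ee_pos: [0.5069, 0.1478, 0.1968]
tool_rot: [[-0.709, -0.014, 0.705], [-0.007, 1.0, 0.013], [-0.705, 0.005, -0.709]]
ft_force: [0.5, -0.2, 0.4]
finger_gap: 0.0598
grip_force: 0.0
[ 0.307  0.016  2.121 -0.705  0.314 -0.676]
wrist mark 841 [0.531 0.149 0.131] theta deg -69.58486132129643
wrist red 780 [0.537 0.276 0.087] theta deg -75.79825710840879
wrist blue 783 [0.561 0.276 0.151] theta deg -70.89213646097258
(array([0.3, 1.2, 1.5]), array([ 0.1, -0.2, -0.3])) (array([-0. ,  1.1, 84.5]), array([ 0.1, -0.2, -0.3]))
(array([-11.1,   1.3,   1.9]), array([ 0.1,  4.8, -0.3])) (array([-4.1,  1.1, 84.6]), array([ 0.1,  4.8, -0.3]))
```

```bash
python3 -m jog '[[0.7,0,1,28,0,0,0],[0.7,0,1,56,0,0,0],[0.7,0,1,84,0,0,0],[0.7,0,1,84,0,0,0],[0,0,1,84,0,0,0],[0,0,1,84,0,0,0],[0,0,1,84,0,0,0],[0,0,1,84,0,0,0],[0,0,1,84,0,0,0]]' 35 && python3 -m jog '[[0,-5,0,0.3,0,6,0],[0,-10,0,1,0,12,0],[0,-14.5,0,2.3,0,18,0],[0,-19,0,4,0,24,0],[0,-23.5,0,6.3,0,30,0],[0,-27.6,0,9,0,36,0],[0,-31.4,0,12,0,42,0],[0,-35,0,15.5,0,48,0],[0,-38,0,19.4,0,54,0],[0,-40.7,0,23.5,0,60,0],[0,-43,0,27.9,0,66,0],[0,-44.4,0,31.5,0,71,0]]' && python3 -m jog '[[0,0,0,0,0,0,0],[0,0,0,0,0,0,0]]'
python3 mk.py scene top wrist
```

```text
clock: 12.0
ee_pos: [0.5687, 0.1507, 0.1412]
tool_rot: [[-0.707, -0.015, 0.707], [-0.007, 1.0, 0.014], [-0.707, 0.005, -0.707]]
ft_force: [-2.6, 3.2, 1.6]
finger_gap: 0.021
grip_force: 37.8
clock: 13.2
ee_pos: [0.623, 0.1517, 0.1498]
tool_rot: [[-0.897, -0.015, -0.441], [-0.017, 1.0, 0.001], [0.441, 0.009, -0.898]]
ft_force: [2.7, 7.0, -1.6]
finger_gap: 0.0214
grip_force: 40.7
clock: 13.4
ee_pos: [0.6227, 0.1517, 0.1496]
tool_rot: [[-0.898, -0.015, -0.439], [-0.017, 1.0, 0.001], [0.439, 0.008, -0.899]]
ft_force: [3.5, 5.1, -1.4]
finger_gap: 0.0213
grip_force: 41.2
[ 0.155  0.841  0.943  0.071  1.807 -1.432]
scene mark 45 [0.598 0.146 0.176] theta deg -2.576671401275879
scene red 30 [0.57  0.275 0.155] theta deg -1.9057522346029003
scene blue 8 [0.638 0.231 0.155] theta deg 6.034963492359168
top red 37 [0.569 0.28  0.16 ] theta deg 0.016723235708717255
top blue 30 [0.635 0.261 0.161] theta deg 0.6269348070680856
wrist mark 2013 [0.6   0.151 0.18 ] theta deg -0.49678520337900134
wrist red 1702 [0.561 0.233 0.158] theta deg -6.428076553170328
wrist blue 1223 [0.635 0.231 0.158] theta deg 1.9715221334117174
```

```bash
python3 -m jog '[[0.7,0,0,0,0,0,0],[0.7,0,0,0,0,0,0],[0.7,0,0,0,0,0,0],[0.7,0,0,-28,0,0,0],[0.7,0,0,-56,0,0,0],[0.7,0,0,-95,0,0,0],[0.7,0,0,-95,0,0,0]]'
cat >> h.py <<'E'
def down(pos,ang):  # tool down, tool x along world heading ang (deg)
    a=np.radians(ang); x=np.array([np.cos(a),np.sin(a),0]);z=np.array([0,0,-1.]); return np.array(pos),np.stack([x,np.cross(z,x),z],1)
E
python3 mk.py wrist top
python3 - <<'E'
from h import *
s,r=rel(*down((.485,-.1325,.17),85)); print(s,r)
for k in range(1,13): print(np.round(s*k/12).astype(int),np.round(r*k/12,1))
E
```

```text
clock: 14.25
ee_pos: [0.6662, 0.1505, 0.2395]
tool_rot: [[-0.902, -0.013, -0.432], [-0.015, 1.0, 0.001], [0.432, 0.007, -0.902]]
ft_force: [-0.2, 0.9, -0.0]
finger_gap: 0.0597
grip_force: 0.0
[ 0.146  0.917  0.605  0.072  2.061 -1.42 ]
wrist mark 717 [0.601 0.151 0.18 ] theta deg -0.31928111274963106
wrist red 662 [0.561 0.277 0.159] theta deg -6.05700235154147
wrist blue 701 [0.631 0.234 0.159] theta deg -1.8976749306248841
top red 36 [0.565 0.28  0.16 ] theta deg -2.7541324983660047
top blue 24 [0.635 0.28  0.162] theta deg 0.3877140967426165
[ 136.9 -281.1  136.6] [-21.5 -19.9  94. ]
[ 11 -23  11] [-1.8 -1.7  7.8]
[ 23 -47  23] [-3.6 -3.3 15.7]
[ 34 -70  34] [-5.4 -5.  23.5]
[ 46 -94  46] [-7.2 -6.6 31.3]
[  57 -117   57] [-9.  -8.3 39.2]
[  68 -141   68] [-10.8 -10.   47. ]
[  80 -164   80] [-12.5 -11.6  54.8]
[  91 -187   91] [-14.3 -13.3  62.7]
[ 103 -211  102] [-16.1 -14.9  70.5]
[ 114 -234  114] [-17.9 -16.6  78.3]
[ 125 -258  125] [-19.7 -18.2  86.2]
[ 137 -281  137] [-21.5 -19.9  94. ]
```

```bash
python3 -m jog '[[0.8,11,-23,8,-1.8,-1.7,7.8],[0.8,23,-47,16,-3.6,-3.3,15.7],[0.8,34,-70,28,-5.4,-5,23.5],[0.8,46,-94,40,-7.2,-6.6,31.3],[0.8,57,-117,55,-9,-8.3,39.2],[0.8,68,-141,68,-10.8,-10,47],[0.8,80,-164,80,-12.5,-11.6,54.8],[0.8,91,-187,91,-14.3,-13.3,62.7],[0.8,103,-211,102,-16.1,-14.9,70.5],[0.8,114,-234,114,-17.9,-16.6,78.3],[0.8,125,-258,125,-19.7,-18.2,86.2],[0.8,137,-281,137,-21.5,-19.9,94]]' && python3 -m jog '[[0.8,0,0,0,0,0,0],[0.8,0,0,0,0,0,0]]'
cat > tube.py <<'E'
from h import *
import sys
np.set_printoptions(precision=4,suppress=True)
st=manip.state();T=camT("wrist",st);p,d=manip.capture("wrist");W=cloud("wrist",d,T);cv2.imwrite(f"pics/tube{st['clock']:.1f}.png",p)
print(st["qpos"])
x0,y0=map(float,sys.argv[1:3])
m=(W[...,2]>.026)&(W[...,2]<.055)&(np.hypot(W[...,0]-x0,W[...,1]-y0)<.072)&(p.mean(-1)>110)
Q=W[m][:,:2].astype(np.float32); (vx,vy,cx,cy)=cv2.fitLine(Q,cv2.DIST_HUBER,0,.01,.01).ravel()
t=(Q-[cx,cy])@[vx,vy]; mid=np.array([cx,cy])+(t.min()+t.max())/2*np.array([vx,vy])
a=np.degrees(np.arctan2(vy,vx)); print(len(Q),mid,a,np.ptp(t),np.percentile(W[m][:,2],[50,95]))
print("above",rel(*down((x0,y0,.13),a)),"grasp(old est)",rel(*down((x0,y0,.0135),a)))
E
python3 tube.py .485 -.1325
```

```text
clock: 15.55
ee_pos: [0.4826, -0.1328, 0.1685]
tool_rot: [[0.093, 0.996, -0.002], [0.996, -0.093, -0.0], [-0.0, -0.002, -1.0]]
ft_force: [-0.0, -0.9, -0.5]
finger_gap: 0.0686
grip_force: 0.0
clock: 15.75
ee_pos: [0.4836, -0.1321, 0.1692]
tool_rot: [[0.087, 0.996, -0.003], [0.996, -0.087, 0.001], [0.001, -0.003, -1.0]]
ft_force: [1.0, 0.4, -0.5]
finger_gap: 0.0682
grip_force: 0.0
[-0.3397  0.2562  1.7289  0.0002  1.1593 -0.253 ]
1684 [ 0.4863 -0.1326] 85.454956 0.11843866 [0.0387 0.0405]
above (array([-0.6,  1. , 39.4]), array([-0.1, -0. , -0.4])) grasp(old est) (array([ -0.7,   1.3, 155.9]), array([-0.1, -0. , -0.4]))
```

```bash
python3 -m jog '[[0.55,0,2,35,0,0,0],[0.55,0,2,70,0,0,0],[0.55,0,2,105,0,0,0],[0.55,0,2,130,0,0,0],[0.55,0,2,150,0,0,0],[0.55,0,2,156,0,0,0],[0,0,2,156,0,0,0],[0,0,2,156,0,0,0],[0,0,2,156,0,0,0],[0,0,2,156,0,0,0],[0,0,2,156,0,0,0]]' 30 && python3 -m jog '[[0,0,0,-15,0,0,0],[0,0,0,-50,0,0,0],[0,0,0,-95,0,0,0],[0,0,0,-145,0,0,0],[0,0,0,-195,0,0,0],[0,0,0,-235,0,0,0],[0,0,0,-235,0,0,0]]'
python3 - <<'E'
from h import *
yaw=.016
print(manip.state()["qpos"])
for z in (.30,.25):
    s,r=rel(*down((.565,.2555,z),90+np.degrees(yaw))); print(s,r)
E
```

```text
clock: 16.9
ee_pos: [0.4856, -0.1322, 0.0146]
tool_rot: [[0.087, 0.996, -0.003], [0.996, -0.087, 0.001], [0.0, -0.003, -1.0]]
ft_force: [-9.5, 1.3, 4.2]
finger_gap: 0.0151
grip_force: 29.4
clock: 17.6
ee_pos: [0.4881, -0.1329, 0.2556]
tool_rot: [[0.087, 0.996, 0.009], [0.996, -0.087, -0.003], [-0.003, 0.01, -1.0]]
ft_force: [-0.6, -0.8, -1.0]
finger_gap: 0.0153
grip_force: 29.4
[-3.38165822e-01  1.76667018e-01  1.61597761e+00 -9.83554489e-05
  1.33894730e+00 -2.50864255e-01]
[393.5  43.2 -45. ] [ 0.5  0.2 -5.9]
[393.6  42.7   5. ] [ 0.5  0.2 -5.9]
```

```bash
python3 -m jog '[[0,35,4,-10,0,0,-0.6],[0,75,8,-25,0,0,-1.2],[0,115,12,-25,0,0,-1.8],[0,155,17,-25,0,0,-2.4],[0,195,21,-25,0,0,-3],[0,235,26,-25,0,0,-3.6],[0,275,30,-25,0,0,-4.2],[0,315,35,-25,0,0,-4.8],[0,355,39,-25,0,0,-5.4],[0,385,42,-25,0,0,-5.9],[0,393,43,-25,0,0,-5.9],[0,393,43,-25,0,0,-5.9]]'
cat > seat.py <<'E'
from h import *
np.set_printoptions(precision=4,suppress=True)
for cam in ("wrist","top"):
    st=manip.state();T=camT(cam,st);p,d=manip.capture(cam);W=cloud(cam,d,T);cv2.imwrite(f"pics/seat_{cam}{st['clock']:.1f}.png",p)
    h=cv2.cvtColor(p,cv2.COLOR_BGR2HSV); B=(abs(W[...,0]-.6)<.07)&(abs(W[...,1]-.255)<.06)&(W[...,2]>.13)&(W[...,2]<.172)
    for nm,m in(("red",((h[...,0]<8)|(h[...,0]>172))&(h[...,1]>110)),("blue",(abs(h[...,0].astype(int)-112)<12)&(h[...,1]>110))):
        n,L,s,c=cv2.connectedComponentsWithStats((m&B).astype(np.uint8))
        for i in range(1,n):
            if s[i,4]>=6: q=W[L==i]; print(cam,nm,s[i,4],(q[:,:2].min(0)+q[:,:2].max(0))/2,np.ptp(q[:,:2],axis=0),np.percentile(q[:,2],[10,50,95]))
    for n in("seat_red","seat_blue"):
        for r in manip.pinpoint(n,cam)[:1]: print(cam,n,r["confidence"],at_z(cam,r["uv"],.163,T))
print(manip.state()["ee_pos"])
E
python3 seat.py; python3 mk.py wrist; ls pics
```

```text
clock: 18.8
ee_pos: [0.5636, 0.2559, 0.2735]
tool_rot: [[-0.017, 1.0, -0.001], [1.0, 0.017, 0.0], [0.0, -0.001, -1.0]]
ft_force: [-0.4, -0.3, -0.5]
finger_gap: 0.0157
grip_force: 29.4
wrist red 78 [0.5523 0.2801] [0.0073 0.0068] [0.159  0.162  0.1642]
wrist red 106 [0.5745 0.2806] [0.0106 0.0067] [0.157 0.161 0.164]
wrist red 6 [0.5807 0.2305] [0.0002 0.0045] [0.1619 0.1622 0.1633]
wrist blue 123 [0.6233 0.2813] [0.0145 0.0068] [0.155  0.1607 0.1647]
wrist blue 157 [0.6405 0.2818] [0.0137 0.0062] [0.1541 0.1599 0.1645]
wrist blue 111 [0.6242 0.2319] [0.0146 0.0064] [0.1541 0.1597 0.1643]
wrist blue 136 [0.6412 0.2319] [0.0134 0.0066] [0.1535 0.1591 0.1646]
wrist seat_blue 0.75 [0.6306 0.2583 0.163 ]
top blue 7 [0.641  0.2327] [0.0076 0.0041] [0.1534 0.1579 0.1623]
top blue 7 [0.6229 0.2325] [0.0079 0.0066] [0.158  0.1644 0.1673]
top seat_red 0.48 [0.564  0.2473 0.163 ]
top seat_blue 0.56 [0.6267 0.2481 0.163 ]
[0.564  0.2543 0.2741]
[0.364 0.43  1.246 0.001 1.466 0.35 ]
wrist mark 10 [0.664 0.162 0.119] theta deg 77.22010438115838
wrist red 205 [0.57  0.281 0.161] theta deg 1.964515195111833
wrist blue 535 [0.636 0.279 0.16 ] theta deg 1.9204970255656733
scene0.npy
scene0.png
scene_13.45.png
scene_9.15.png
seat_top18.9.png
seat_wrist18.8.png
top0.npy
top0.png
top_13.50.png
top_14.35.png
top_9.20.png
tube15.8.png
v1.png
v2.png
w1.npy
w1.png
w1T.npy
w2.png
wrist_11.10.png
wrist_13.55.png
wrist_14.30.png
wrist_19.15.png
wrist_9.25.png
```

```bash
python3 -m jog '[[0,1,0.7,30,0,0,0],[0,1,0.7,60,0,0,0],[0,1,0.7,90,0,0,0],[0,1,0.7,108,0,0,0],[0,1,0.7,116,0,0,0],[0,1,0.7,122,0,0,0],[0,1,0.7,126,0,0,0],[0,1,0.7,127.5,0,0,0],[0,1,0.7,127.5,0,0,0]]'; python3 seat.py | grep top; python3 -c "
from h import *
print(manip.state()['ee_pos'],manip.state()['ft_force'])"; python3 mk.py scene top
```

```text
clock: 20.05
ee_pos: [0.5646, 0.2563, 0.1467]
tool_rot: [[-0.015, 1.0, -0.0], [1.0, 0.015, 0.001], [0.001, -0.0, -1.0]]
ft_force: [0.1, -0.4, -0.1]
finger_gap: 0.0155
grip_force: 29.4
top red 6 [0.5574 0.2036] [0.0035 0.0094] [0.1665 0.1681 0.1702]
top blue 6 [0.6403 0.2323] [0.0089 0.0031] [0.16   0.1606 0.1628]
top seat_blue 0.61 [0.624  0.2596 0.163 ]
[0.56444614 0.2562948  0.14642418] [ 0.60588941  0.28638222 -0.72199895]
[0.367 0.53  1.4   0.001 1.212 0.351]
scene mark 46 [0.597 0.146 0.176] theta deg -2.8934709864656276
scene red 15 [0.554 0.211 0.161] theta deg -9.402062702822626
scene blue 14 [0.636 0.247 0.157] theta deg 3.412218410080115
top mark 54 [0.598 0.151 0.181] theta deg -1.9832001365424423
top red 10 [0.566 0.208 0.172] theta deg 2.8321829060560333
top blue 6 [0.641 0.233 0.159] theta deg 6.405797138076466
```

```bash
python3 -m jog '[[0,0,0,1,0,0,0],[0,0,0,1.5,0,0,0],[0.1,0,0,1.5,0,0,0],[0.25,0,0,1.5,0,0,0],[0.4,0,0,1.5,0,0,0],[0.4,0,0,1.5,0,0,0],[0.4,0,0,1.5,0,0,0],[0.4,0,0,-20,0,0,0],[0.4,0,0,-50,0,0,0],[0.4,0,0,-85,0,0,0],[0.4,0,0,-125,0,0,0],[0.4,0,0,-125,0,0,0]]'
python3 seat.py; python3 mk.py top
python3 - <<'E'
from h import *
np.set_printoptions(precision=4,suppress=True)
st=manip.state();T=camT("wrist",st);p,d=manip.capture("wrist");W=cloud("wrist",d,T);cv2.imwrite("pics/v3.png",p)
m=(W[...,2]>.16)&(W[...,2]<.18)&(abs(W[...,0]-.5645)<.02)&(abs(W[...,1]-.256)<.075)
Q=W[m][:,:2].astype(np.float32);f=cv2.fitLine(Q,cv2.DIST_HUBER,0,.01,.01).ravel();print(f,Q.min(0),Q.max(0),np.percentile(W[m][:,2],[50,95]))
print(rel(*down((.6224,-.1533,.17),61)))
E
```

```text
clock: 21.65
ee_pos: [0.5658, 0.2567, 0.2772]
tool_rot: [[-0.015, 1.0, 0.007], [1.0, 0.015, 0.003], [0.003, 0.007, -1.0]]
ft_force: [0.4, 0.4, 1.1]
finger_gap: 0.0343
grip_force: 0.0
wrist red 77 [0.5517 0.2803] [0.0066 0.0066] [0.1593 0.1615 0.164 ]
wrist red 73 [0.5757 0.2808] [0.0066 0.0066] [0.1593 0.1619 0.1644]
wrist red 66 [0.5524 0.2308] [0.007  0.0064] [0.1585 0.1617 0.164 ]
wrist red 63 [0.577  0.2311] [0.007  0.0066] [0.1591 0.162  0.1637]
wrist red 267 [0.565  0.2039] [0.02   0.0145] [0.1651 0.1698 0.1718]
wrist blue 116 [0.6228 0.2817] [0.0142 0.0061] [0.154  0.1605 0.1645]
wrist blue 151 [0.6398 0.2821] [0.0131 0.0061] [0.154  0.1595 0.165 ]
wrist blue 103 [0.6237 0.2318] [0.0142 0.0062] [0.154  0.1603 0.1647]
wrist blue 127 [0.6409 0.2324] [0.0134 0.0058] [0.1538 0.1591 0.1648]
wrist seat_red 0.66 [0.5644 0.2568 0.163 ]
wrist seat_blue 0.75 [0.6315 0.2555 0.163 ]
top red 8 [0.5587 0.2051] [0.0063 0.0127] [0.1663 0.1696 0.1709]
top blue 6 [0.6397 0.2321] [0.0074 0.0037] [0.1584 0.1629 0.1673]
top blue 8 [0.6249 0.2325] [0.0127 0.0059] [0.1551 0.1639 0.1663]
top seat_red 0.65 [0.559  0.2493 0.163 ]
top seat_blue 0.7 [0.6277 0.246  0.163 ]
[0.5643 0.2561 0.2699]
[0.367 0.436 1.247 0.001 1.461 0.351]
top mark 59 [0.598 0.153 0.181] theta deg -2.379088759763852
top red 16 [0.564 0.208 0.169] theta deg 0.7141491081492681
top blue 16 [0.632 0.233 0.161] theta deg -1.283402092735919
[ 0.0185 -0.9998  0.5642  0.2553] [0.5478 0.1966] [0.5802 0.3152] [0.1687 0.1715]
(array([-410.3,   52. ,  100.3]), array([-0.1,  0. , 29.9]))
```

View pics/v3.png

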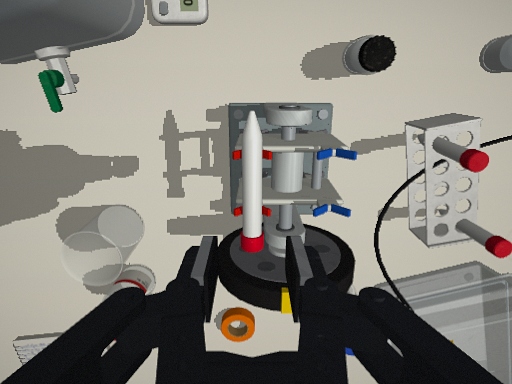

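The red tube lies in both red supports (px (252,190)), and the mark is up at (287,300). Next, the blue tube.

```bash
python3 -m jog '[[0.5,-25,3,0,0,0,2],[0.5,-60,7,0,0,0,5],[0.5,-100,12,0,0,0,8],[0.5,-140,17,0,0,0,11],[0.5,-180,23,0,0,0,14],[0.5,-220,28,5,0,0,17],[0.5,-260,33,15,0,0,20],[0.5,-300,38,30,0,0,23],[0.5,-340,43,50,0,0,26],[0.5,-380,48,75,0,0,29],[0.5,-405,51,95,0,0,30],[0.5,-410,52,100,0,0,30]]' && python3 -m jog '[[0.55,0,0,0,0,0,0],[0.55,0,0,0,0,0,0]]'; python3 tube.py .6224 -.1533
```

```text
clock: 23.25
ee_pos: [0.6216, -0.1553, 0.1677]
tool_rot: [[0.49, 0.872, -0.005], [0.872, -0.49, 0.001], [-0.002, -0.005, -1.0]]
ft_force: [-0.3, 1.0, -0.4]
finger_gap: 0.0428
grip_force: 0.0
clock: 23.45
ee_pos: [0.623, -0.1519, 0.172]
tool_rot: [[0.486, 0.874, -0.0], [0.874, -0.486, 0.0], [0.0, -0.0, -1.0]]
ft_force: [-0.4, 0.1, 0.5]
finger_gap: 0.047
grip_force: 0.0
[-0.2963  0.5522  1.3049  0.0001  1.2847  0.2108]
1776 [ 0.6272 -0.1556] 60.616165 0.119004965 [0.0386 0.0406]
above (array([-1.7,  0.1, 42.3]), array([ 0. , -0. ,  0.3])) grasp(old est) (array([ -1.7,   0.1, 158.8]), array([ 0. , -0. ,  0.3]))
```

```bash
python3 -m jog '[[0.6,-1,5,35,0,0,0],[0.6,-1,5,70,0,0,0],[0.6,-1,5,105,0,0,0],[0.6,-1,5,130,0,0,0],[0.6,-1,5,150,0,0,0],[0.6,-1,5,157,0,0,0],[0,-1,5,157,0,0,0],[0,-1,5,157,0,0,0],[0,-1,5,157,0,0,0],[0,-1,5,157,0,0,0],[0,-1,5,157,0,0,0]]' 30 && python3 -m jog '[[0,0,0,-15,0,0,0],[0,0,0,-50,0,0,0],[0,0,0,-95,0,0,0],[0,0,0,-145,0,0,0],[0,0,0,-195,0,0,0],[0,0,0,-255,0,0,0],[0,0,0,-255,0,0,0]]'
python3 - <<'E'
from h import *
print(manip.state()["qpos"])
s,r=rel(*down((.632,.2565,.273),90.9)); print(s,r)
E
```

```text
clock: 24.6
ee_pos: [0.6268, -0.1559, 0.0158]
tool_rot: [[0.487, 0.874, 0.0], [0.874, -0.487, 0.0], [0.0, -0.0, -1.0]]
ft_force: [-4.3, 3.6, 4.9]
finger_gap: 0.0155
grip_force: 29.1
clock: 25.3
ee_pos: [0.6276, -0.1565, 0.2782]
tool_rot: [[0.487, 0.874, 0.01], [0.874, -0.487, -0.003], [0.002, 0.011, -1.0]]
ft_force: [0.0, -0.7, 0.1]
finger_gap: 0.0155
grip_force: 29.4
[-3.00942369e-01  4.90161876e-01  1.15141813e+00 -1.97276098e-04
  1.48918605e+00  2.07384335e-01]
[ 362.9 -197.3    3.9] [  0.6   0.  -30. ]
```

```bash
python3 -m jog '[[0,25,-14,0,0,0,-2],[0,58,-31,0,0,0,-5],[0,92,-50,0,0,0,-8],[0,126,-68,0,0,0,-11],[0,160,-87,0,0,0,-14],[0,194,-105,0,0,0,-17],[0,228,-124,0,0,0,-20],[0,262,-142,0,0,0,-23],[0,296,-161,0,0,0,-26],[0,330,-179,0,0,0,-29],[0,355,-193,0,0,0,-30],[0,363,-197,0,0,0,-30]]' && python3 -m jog '[[0,0,0,0,0,0,0],[0,0,0,0,0,0,0],[0,0,0,0,0,0,0]]'
python3 seat.py|grep -v seat_; python3 mk.py top; python3 -c "
from h import *
s,r=rel(*down((.632,.2565,.147),90.9)); print(s,r,manip.state()['ee_pos'])"
```

```text
clock: 26.5
ee_pos: [0.6306, 0.2595, 0.2703]
tool_rot: [[-0.018, 1.0, 0.0], [1.0, 0.018, 0.001], [0.001, 0.0, -1.0]]
ft_force: [0.3, -1.3, -0.3]
finger_gap: 0.0153
grip_force: 29.3
clock: 26.8
ee_pos: [0.6315, 0.2553, 0.2696]
tool_rot: [[-0.014, 1.0, -0.001], [1.0, 0.014, 0.0], [0.0, -0.001, -1.0]]
ft_force: [0.2, -0.4, -1.0]
finger_gap: 0.0155
grip_force: 29.3
wrist red 83 [0.5753 0.2807] [0.009  0.0067] [0.1582 0.162  0.1642]
wrist red 70 [0.5512 0.2806] [0.0065 0.0064] [0.1598 0.162  0.1639]
wrist red 61 [0.5521 0.2306] [0.0058 0.0065] [0.1592 0.162  0.1638]
wrist red 76 [0.5762 0.2309] [0.0081 0.0069] [0.1579 0.1615 0.1642]
wrist red 299 [0.5652 0.204 ] [0.0204 0.0146] [0.1645 0.1699 0.1719]
wrist blue 91 [0.6199 0.2813] [0.01   0.0071] [0.159  0.1624 0.165 ]
wrist blue 98 [0.6427 0.2821] [0.0095 0.0067] [0.1589 0.163  0.1655]
wrist blue 6 [0.6481 0.2324] [0.0001 0.004 ] [0.1634 0.1646 0.1651]
[0.6313 0.2564 0.2692]
[0.332 0.588 1.026 0.001 1.529 0.317]
top mark 54 [0.598 0.153 0.181] theta deg -2.4125371143717893
[ -0.    0.8 122.2] [-0.1 -0.  -0. ] [0.63131263 0.25649116 0.26916593]
```

```bash
python3 -m jog '[[0,0,0.5,30,0,0,0],[0,0,0.5,60,0,0,0],[0,0,0.5,90,0,0,0],[0,0,0.5,105,0,0,0],[0,0,0.5,113,0,0,0],[0,0,0.5,118,0,0,0],[0,0,0.5,121,0,0,0],[0,0,0.5,123.5,0,0,0],[0,0,0.5,123.5,0,0,0]]' && python3 -m jog '[[0.1,0,0,0,0,0,0],[0.25,0,0,0,0,0,0],[0.4,0,0,0,0,0,0],[0.4,0,0,0,0,0,0],[0.4,0,0,0,0,0,0],[0.4,0,0,-20,0,0,0],[0.4,0,0,-50,0,0,0],[0.4,0,0,-85,0,0,0],[0.4,0,0,-125,0,0,0],[0.4,0,0,-125,0,0,0],[0.4,0,0,-125,0,0,0]]'
python3 mk.py top wrist
python3 - <<'E'
from h import *
np.set_printoptions(precision=4,suppress=True)
st=manip.state();T=camT("wrist",st);p,d=manip.capture("wrist");W=cloud("wrist",d,T);cv2.imwrite("pics/v4.png",p)
for x in(.5645,.632):
    m=(W[...,2]>.16)&(W[...,2]<.18)&(abs(W[...,0]-x)<.02)&(abs(W[...,1]-.256)<.075)
    Q=W[m][:,:2].astype(np.float32);f=cv2.fitLine(Q,cv2.DIST_HUBER,0,.01,.01).ravel();print(f,Q.min(0),Q.max(0),np.percentile(W[m][:,2],[50,95]))
E
```

```text
clock: 28.05
ee_pos: [0.6325, 0.2569, 0.1473]
tool_rot: [[-0.015, 1.0, 0.002], [1.0, 0.015, 0.001], [0.001, 0.002, -1.0]]
ft_force: [2.7, -0.2, 4.0]
finger_gap: 0.0155
grip_force: 29.7
clock: 29.15
ee_pos: [0.6318, 0.2568, 0.2712]
tool_rot: [[-0.015, 1.0, 0.0], [1.0, 0.015, 0.001], [0.001, 0.0, -1.0]]
ft_force: [0.1, -0.3, -0.6]
finger_gap: 0.0343
grip_force: 0.0
[0.332 0.588 1.021 0.001 1.532 0.317]
top mark 60 [0.598 0.15  0.18 ] theta deg -2.277990580408293
top blue 15 [0.632 0.21  0.173] theta deg -5.662445918302122
wrist mark 277 [0.604 0.154 0.18 ] theta deg 2.2569648475755613
wrist red 469 [0.57  0.231 0.163] theta deg 2.3998177524862463
wrist blue 495 [0.633 0.232 0.164] theta deg -1.8101650425992837
[ 0.0223 -0.9998  0.5661  0.2554] [0.5486 0.1963] [0.581  0.3156] [0.1689 0.1717]
[ 0.0173 -0.9999  0.6326  0.2563] [0.6166 0.1981] [0.6489 0.3167] [0.1696 0.1723]
```

View pics/v4.png

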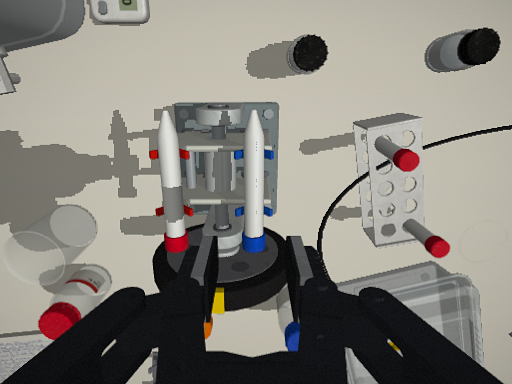

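Both tubes lie in their own supports (red at px (172,180), blue at (255,180)), the mark is up at (217,300), and the gripper is clear. I'm handing in.

```bash
python3 -c "
from rig import manip
print(manip.close_job())"
```

```text
the job is handed in; nothing more can be done
None
```

I handed the job in at about 29 s: the mark is up within about 2–3° by the cameras, both tubes lie centred in the V supports of their own colour, and the gripper is clear. The hand-in returned no verdict.

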